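Unload the twin gluing nest

ROBOT

A 7-joint arm with a two-finger parallel gripper is mounted at the origin on the work surface. World frame = base frame: x ahead of the robot, y to its left, z up, the work surface at z = 0. Lengths are in m, angles in rad, forces in N, time in s.
With the tool pointing down it reaches from about 0.425 to 0.875 m from the base axis. Payload 4.7 kg.
Tool frame: the origin (TCP) lies where the fingers leave the gripper's body, on its centre line; the fingertips stand 70 mm ahead of it and the grasp point (between the pads) lies 51 mm ahead of it; z points along the fingers, y is the line along which they close (so a half turn about z gives the same grasp; the last joint's range is limited). The gripper opens to 87 mm and grips with 3 to 60 N. Pads are 19 mm wide; open, the fingers measure 117 mm over their backs; the gripper's body (75 mm by 190 mm) begins 51 mm behind the grasp point.
Start: joints at [-1.185, 0.321, -0.07, 1.45, 0.023, 1.371, -0.057], TCP at [0.236, 0.606, 0.292] pointing down, gripper open.
Joint ranges: [-2.86, 2.86], [-0.3, 2.09], [-1.38, 1.24], [0.06, 2.45], [-1.56, 4.7], [0.09, 2.05], [-2.69, 2.69]. Speed limits (rad/s): [2.57, 2.57, 3.14, 3.14, 3.14, 3.14, 3.14].

INTERFACE

Orientations are given as a rotation vector (axis times angle).
In Python, from bench import ctrl gives the robot as it stands.
- The arm moves only by the tool play_rows, never from a script. Its argument "increments" is a list that holds one entry, the list of rows, each a list of 7 numbers: the shift along the tool's x, y, z as a fraction of full scale, then the turn, a rotation vector about the tool's x, y, z as a fraction of full scale, then the gripper command: -1 is shut, 1 is fully open, values between are in proportion. A call has 1 to 8 rows; each row is the pose to reach, as a shift and turn from the pose commanded when the call began, along the tool's axes at that moment; what a row does not reach only later rows make up. Full scale, the value 1, is 0.1 m for a shift and 90 degrees for a turn. A row lasts 1/10 s, in which the tool goes at most 50 mm and 8.59 degrees, less where a joint would pass 70% of its speed; a pose out of reach is approached as far as the arm can. A call with a number of a shift or a turn outside -1 to 1 is refused whole. A call with a gripper value outside its range is refused whole. The fingers move at their own pace and stop on an object; "squeeze" is the grip in N (left out, the last holds). Time passes only in rows, so rows that repeat a pose let the fingers close. It gives the time, the measured TCP pose, the force, the opening and the grip force at its end, in the units of the state.
- ctrl.get_state(): the state, without advancing time (a new reading comes with each control period).
- ctrl.get_image(name): name is "scene" or "top"; returns the picture (400x640x3 uint8, red, green, blue); there is no depth.
- ctrl.get_calibration(name): a dict with "vertical_fov" (degrees; the focal length in pixels is half the picture's height over the tangent of half this angle, whatever the lens; pixels are square), "cx", "cy" (the principal point, pixels), "dist_coeffs" ([k1, k2, p1, p2, k3] as OpenCV has them; the pictures are not rectified), "R" (3x3) and "t" (3): a world point X has camera coordinates R X + t. Camera axes: x right, y down, z forward; pixel columns grow to the right and rows downward; lengths in m; the calibration is good to about 2 mm. A picture is of the moment at which its call begins. get_calibration takes no time and is no camera call.
- ctrl.close_job(): hands the job in; it is judged then, once.
The state is a dict: "time": time; "joint_positions": joint angles; "qd": joint speeds; "joint_torque": joint torques, N m; "position": TCP position; "tool_rot": TCP orientation; "ft_force": force on the tool from outside, world axes, zero at the start; "torque": the same for the moment, N m; "grip_width": opening from 0.0 (shut) to 1.0 (fully open); "grip_force": force on a finger pad.
Only numpy, scipy, OpenCV 4.12 (cv2) and the standard library are available. Lean on these libraries where they do the work, as an engineer would, in place of code of your own. Each camera call takes 0.05 s, during which the arm holds its last target. There are 200 camera calls.

TASK

The glue has cured, so take the stack on the gluing nest apart from the top down. First set the brass weight upright in its round dish, then lay the pressing bar across the two white saddles of its rest, and then lay each of the two sensors flat and lengthwise in the free pocket of the tray that already holds a sensor of its own colour. Set everything down without dropping or toppling it, and leave the finished sensors in the trays where they are.

Things in the scene. Friction and masses are not known exactly. Their poses are not given: they have to be found in the camera images.
- weight_center (a point): Brass weight, 60 mm high, 0.4 to 0.6 kg: a round body 44 mm in diameter and 38 mm high, a short neck, and on top a knob 26 mm in diameter that takes the uppermost 18 mm. It starts standing on the middle of the pressing bar. The point is on its axis half-way up, 30 mm above its underside; z points up.
- bar_center (a point): Pressing bar, sky-blue anodised aluminium, 26 mm wide (x), 150 mm long (y), 20 mm high, about 0.19 kg (the lowest 4 mm: two reddish pads, 45 mm either side of the middle). It starts lying across both sensors, with the weight on its middle; below its middle is a 50 mm gap between the sensors. The point is its centre, 10 mm above its underside. Either way round is right.
- orange_center (a point): Orange sealed sensor, 64 x 40 x 30 mm (x, y, z), 0.07 to 0.12 kg, a black plug socket at its +x end. It starts upright in the gluing nest, the bar across its top (19 mm of the top shows either side). The point is its centre, 15 mm above its underside. Either way round is right. Side by side with the other, 50 mm between them. Seats 12 mm above the table, locating blocks 6 mm higher.
- grey_center (a point): Light grey sealed sensor, 64 x 40 x 30 mm (x, y, z), 0.07 to 0.12 kg, a black plug socket at its +x end. It starts upright in the gluing nest, the bar across its top (19 mm of the top shows either side). The point is its centre, 15 mm above its underside. Either way round is right. 
- dish_floor (a point): Round steel dish for the weight, 80 mm in diameter, with a black floor 70 mm across, 6 mm above the table, and a rim 6 mm above the floor. The point is the centre of its floor.
- bar_rest_seat (a point): Rest for the pressing bar: a dark base plate 70 x 130 mm (x, y), 6 mm thick, with two white saddles 45 mm either side of its middle along y. The bar lies across both, along y, in slots 44 mm wide between cheeks 12 mm high. The point is midway between the saddles at the height of the slots' floors, 20 mm above the table.
- orange_tray_pocket (a point): Flat blue tray, 76 x 182 mm (x, y), two black-floored pockets along y, 64 x 83 mm inside, lips 4.5 mm above the floor. One holds a finished orange sensor, the other is free. The point is the centre of the free pocket's floor, 4 mm above the table; y points along the tray towards the occupied pocket; the sensor's 64 mm length goes along y. 
- grey_tray_pocket (a point): Flat blue tray, 76 x 182 mm (x, y), two black-floored pockets along y, 64 x 83 mm inside, lips 4.5 mm above the floor. One holds a finished grey sensor, the other is free. The point is the centre of the free pocket's floor, 4 mm above the table; y points along the tray towards the occupied pocket; the sensor's 64 mm length goes along y. 
- orange_done_center (a point): Finished orange sensor, same as the one in the nest, already lying in one pocket of its tray; stays there. The point is its centre, 15 mm above its underside.
- grey_done_center (a point): Finished grey sensor, same as the one in the nest, already lying in one pocket of its tray; stays there. The point is its centre, 15 mm above its underside.

How it is judged:
By the outcome, as a careful person would: the job done as asked, in the order asked, and still so for the second after the job is handed in, with the robot touching nothing.
It also fails if it takes over 112 s, if anything falls off the work surface, if the arm or the gripper's body presses on something with over 40 N, if the wrist force passes 120 N, or if a joint passes its speed limit or range.

## Working session

There is one attempt and no reset: what is moved stays moved. The work goes in short steps, Python scripts to look and compute and a tool call to move; the robot and the scene stay as the last step left them, time stands still between calls to the robot, and variables do not carry over. Pictures are saved under pics/ and viewed, at most 14 in all, crops included, and the job is handed in when it is done.

Besides the shell and the picture viewer there is one more tool, called after ">>>" as name(argument=value, ...), one argument or row to a line, values as JSON. play_rows: Moves the arm, as the interface text tells. Shift numbers are shares of 0.1 m and turn numbers shares of 90 degrees, none past 1 either way. Its arguments: {"type":"object","properties":{"increments":{"type":"array"},"squeeze":{"type":"number"}},"required":["increments"]}

```bash
mkdir -p pics; python3 - <<'E'
from bench import ctrl
import cv2
for n in("scene","top"):
    c=ctrl.get_calibration(n);print(c)
    cv2.imwrite(f"pics/{n}0.png",ctrl.get_image(n)[:,:,::-1])
print(ctrl.get_state())
E
```

```text
{'vertical_fov': 57.29374808272347, 'cx': 315.116837146972, 'cy': 194.59553014058898, 'dist_coeffs': array([-0.01246023,  0.        ,  0.        ,  0.        ,  0.        ]), 'R': array([[-0.55982341,  0.82859566,  0.00519432],
       [ 0.46366695,  0.31845   , -0.82680261],
       [-0.68673919, -0.46045503, -0.56246818]]), 't': array([ 0.28595792, -0.14549686,  1.15010922])}
{'vertical_fov': 47.64463752813638, 'cx': 315.16138397130703, 'cy': 200.9057707177788, 'dist_coeffs': array([-0.08368801,  0.        ,  0.        ,  0.        ,  0.        ]), 'R': array([[-0.02261101, -0.99974168, -0.00230439],
       [-0.97760769,  0.02259265, -0.20921946],
       [ 0.20921748, -0.00247788, -0.977866  ]]), 't': array([-0.00587903,  0.5062361 ,  0.95473051])}
{'time': 0.1, 'joint_positions': array([-1.18487614,  0.3217251 , -0.07009393,  1.45156751,  0.02260638,
        1.37078553, -0.05688625]), 'qd': array([ 0.00070743, -0.00042768,  0.00017232, -0.00072184, -0.00086144,
        0.00377019, -0.00040336]), 'joint_torque': array([-2.29837897e-04, -4.92570627e+01, -4.05863961e-01, -3.13398242e+01,
       -6.41547795e-02,  3.95282416e-02,  1.00064733e-04]), 'position': array([0.23605065, 0.60521689, 0.29127901]), 'tool_rot': array([-5.80574487e-01, -3.08725769e+00,  2.64573866e-03]), 'ft_force': array([-0.07222031, -0.05285193,  0.11720768]), 'torque': array([-0.01700619,  0.01928191,  0.00827599]), 'grip_force': 0.0, 'grip_width': 1.0003858951329558}
```

View pics/scene0.png

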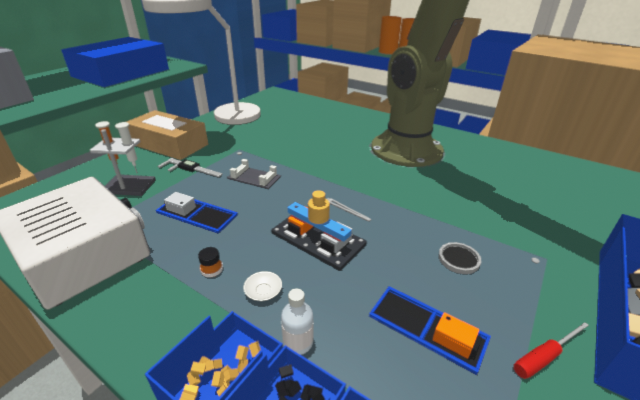

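View pics/top0.png

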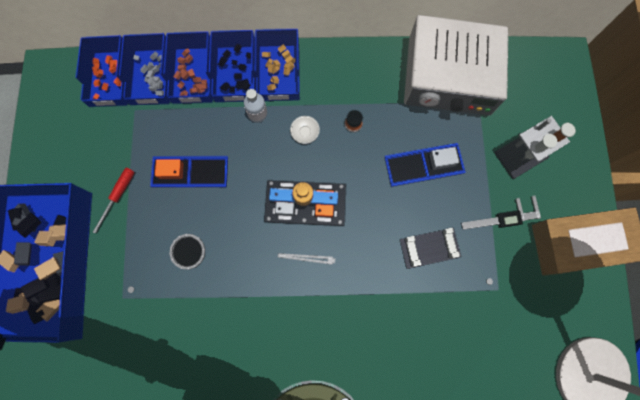

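The scene picture shows the stack at (320,225), dish (460,258), orange tray (430,325), grey tray (195,210) and rest (255,175). The top picture shows the stack at (305,203), dish (187,251), orange tray (190,172) with its free pocket on the right, grey tray (425,165) with its free pocket on the left, and rest (430,248).

```bash
cat > h.py <<'E'
from bench import ctrl
import cv2, numpy as np
from scipy.spatial.transform import Rotation as Rn
def cal(n):
    c=ctrl.get_calibration(n); f=200/np.tan(np.radians(c["vertical_fov"]/2))
    return np.array([[f,0,c["cx"]],[0,f,c["cy"]],[0,0,1]]),c["dist_coeffs"],c["R"],c["t"]
def w(n,uv,z):
    K,d,R,t=cal(n); uv=np.atleast_2d(np.array(uv,float))
    p=cv2.undistortPoints(uv[:,None],K,d)[:,0]
    r=np.c_[p,np.ones(len(p))]@R; o=-R.T@t
    return o+r*((np.asarray(z)-o[2])/r[:,2])[:,None]
def px(n,X):
    K,d,R,t=cal(n)
    return cv2.projectPoints(np.atleast_2d(np.array(X,float)),cv2.Rodrigues(R)[0],t,K,d)[0][:,0]
def crop(img,u0,v0,wd,ht,k,name):
    c=cv2.resize(img[v0:v0+ht,u0:u0+wd,::-1],None,fx=k,fy=k,interpolation=cv2.INTER_CUBIC)
    for u in range(-(-u0//10)*10,u0+wd,10): cv2.putText(c,str(u),(int((u-u0+.5)*k),8),0,.3,(255,255,255),1);cv2.line(c,(int((u-u0+.5)*k),10),(int((u-u0+.5)*k),14),(255,255,255),1)
    for v in range(-(-v0//10)*10,v0+ht,10): cv2.putText(c,str(v),(0,int((v-v0+.5)*k)+3),0,.3,(255,255,255),1);cv2.line(c,(20,int((v-v0+.5)*k)),(24,int((v-v0+.5)*k)),(255,255,255),1)
    cv2.imwrite(f"pics/{name}.png",c)
E
python3 - <<'E'
from h import *
im=cv2.imread("pics/top0.png")[:,:,::-1]
crop(im,145,140,200,140,4,"c1"); crop(im,290,140,185,135,4,"c2")
crop(cv2.imread("pics/scene0.png")[:,:,::-1],260,180,120,90,6,"c3")
E
```

```text
(no output)
```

View pics/c1.png

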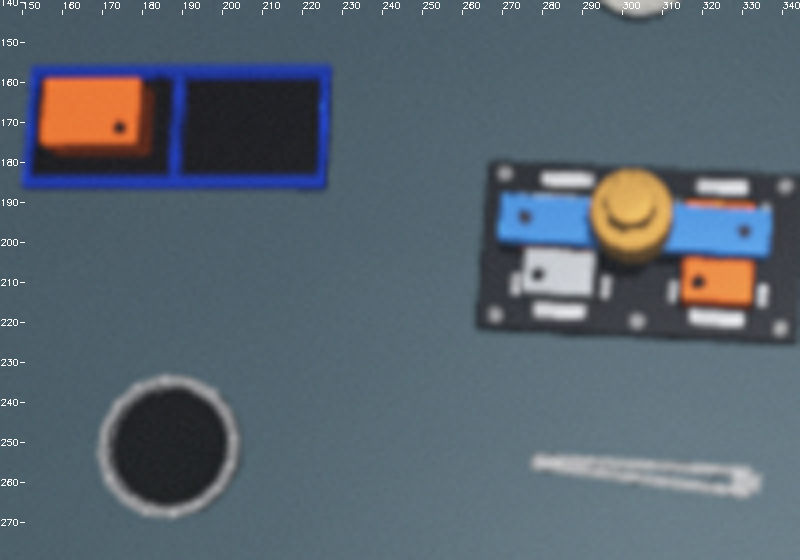

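View pics/c2.png

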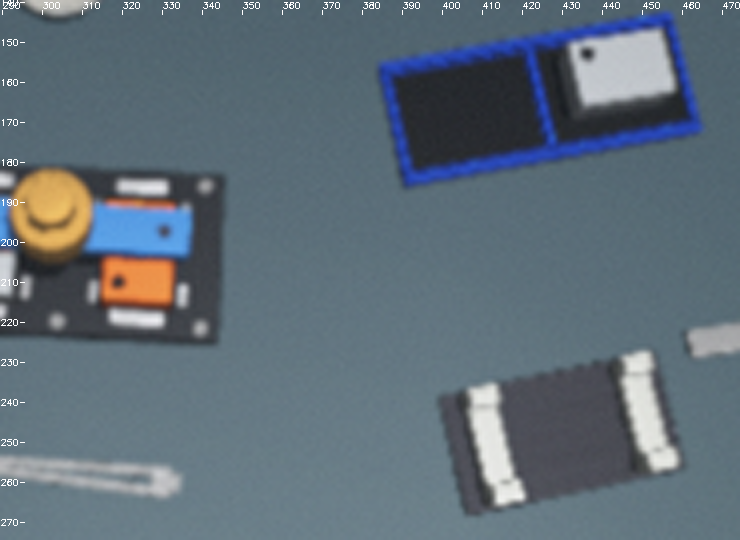

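View pics/c3.png

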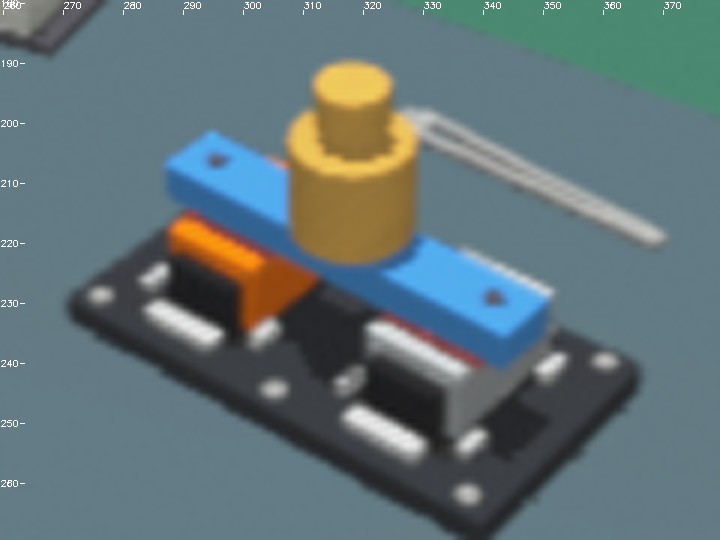

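Crops: knob top at top(302.8,188.7) / scene(318.2,193.5). Bar top runs from top(268,194) to (336,197), and the dish is at top(186.8,251.3). The orange free pocket is at about (207.5,171.5), the grey free pocket at about (405,165), and the saddles are at about (414,250) and (452,242).

```bash
cat > m.py <<'E'
from h import *
C1=lambda P:np.array(P,float)/4+[144.5,139.5]
C2=lambda P:np.array(P,float)/4+[289.5,139.5]
C3=lambda P:np.array(P,float)/6+[259.5,179.5]
def fit(model,obs):
    m=np.array(model,float);o=obs[:,:2];mc=m.mean(0);oc=o.mean(0)
    a,b=m-mc,o-oc
    th=np.arctan2((a[:,0]*b[:,1]-a[:,1]*b[:,0]).sum(),(a*b).sum())
    R=np.array([[np.cos(th),-np.sin(th)],[np.sin(th),np.cos(th)]])
    t=oc-R@mc; return t,th,R,(o-(m@R.T+t))*1e3
def rep(n,model,obs):
    t,th,R,r=fit(model,obs);print(n,t.round(4),"yaw",np.degrees(th).round(2),"res mm",r.round(1).tolist());return t,R
rect=lambda x,y:[[x,y],[x,-y],[-x,-y],[-x,y]]  # TL,TR,BR,BL in the top picture
if __name__=="__main__":
    rep("bar top",rect(.013,.075),w("top",C1([(499,192),(773,205),(770,257),(497,242)]),.062))
    # scene order: +x+y ... read: top(211,131) right(553,292) bottom(505,345) left(166,163)
    rep("bar scene",[[-.013,-.075],[-.013,.075],[.013,.075],[.013,-.075]],w("scene",C3([(211,131),(553,292),(505,345),(166,163)]),.062))
    print("knob top",w("top",C1([(633,197)]),.122),"scene",w("scene",C3([(352,84)]),.122))
    print("dish",w("top",C1([(169,447)]),.012),w("scene",[(460,257)],.012))
    d=w("top",C1([(99,447),(239,447)]),.012);print("dish dia",np.linalg.norm(d[0]-d[1]))
    t,R=rep("otray",rect(.038,.091),w("top",C1([(33,65),(331,66),(326,189),(22,188)]),.0085));print(" pocket",t+R@[0,-.0442])
    print(" inner",w("top",C1([(187,80),(322,80),(318,175),(182,174)]),.0085).mean(0))
    t,R=rep("gtray",rect(.038,.091),w("top",C2([(378,66),(670,12),(703,128),(404,188)]),.0085));print(" pocket",t+R@[0,.0442])
    rep("rest base",rect(.035,.065),w("top",C2([(438,397),(655,350),(684,467),(468,516)]),.006))
    p=w("top",C2([(484,394),(637,361),(664,460),(510,493)]),.032);print("rest cheeks",p.mean(0),np.linalg.norm(p[0]-p[1]))
    g=w("top",C1([(522,293),(594,296),(681,302),(754,305)]),.042);print("sensor -x ends",g.round(4).tolist())
    h=w("top",C1([(505,174),(786,187),(780,328),(494,315)]),.012);print("nest screws",h.mean(0),np.degrees(np.arctan2(*(h[0]-h[1])[:2]))) 
E
python3 m.py
```

```text
bar top [0.5171 0.0089] yaw -4.31 res mm [[1.3, 1.2], [1.6, -1.2], [-1.8, -0.5], [-1.2, 0.4]]
bar scene [0.5182 0.0115] yaw -5.04 res mm [[0.3, -0.3], [-2.9, -1.5], [3.2, 1.2], [-0.6, 0.6]]
knob top [[0.51781557 0.00799471 0.122     ]] scene [[0.51862273 0.01175801 0.122     ]]
dish [[0.40403438 0.27842988 0.012     ]] [[0.41071459 0.28237573 0.012     ]]
dish dia 0.08112927815320914
otray [0.595  0.2815] yaw -1.67 res mm [[0.2, -0.2], [-0.2, 0.5], [0.1, -0.3], [-0.1, -0.1]]
 pocket [0.59374481 0.23728817]
 inner [0.59353148 0.23632425 0.0085    ]
gtray [ 0.5996 -0.2798] yaw 9.89 res mm [[-0.1, -0.4], [-0.7, -0.5], [1.2, -0.6], [-0.4, 1.5]]
 pocket [ 0.59197607 -0.23628678]
rest base [ 0.4006 -0.2786] yaw 10.6 res mm [[-0.3, 0.0], [-0.2, -0.6], [0.4, 0.9], [0.1, -0.3]]
rest cheeks [ 0.4007879  -0.27907884  0.032     ] 0.08985347851550585
sensor -x ends [[0.4834, 0.0731, 0.042], [0.4808, 0.0328, 0.042], [0.4762, -0.0158, 0.042], [0.4736, -0.0566, 0.042]]
nest screws [0.51257703 0.00659741 0.012     ] 4.065414892634259
```

```bash
cat > plan.py <<'E'
# plan.py: chain of calls from commanded pose (x,y,z,yaw deg of tool y) through targets; prints tool-frame fractions per call
import sys,json,numpy as np,os
from bench import ctrl
def sh(n=""):
    s=ctrl.get_state();from scipy.spatial.transform import Rotation as Rn
    R=Rn.from_rotvec(s["tool_rot"]).as_matrix()
    print(n,"t%.1f"%s["time"],"pos",s["position"].round(4),"yaw%.1f"%np.degrees(np.arctan2(R[1,1],R[0,1])),"F",s["ft_force"].round(1),"w%.1f"%(87*s["grip_width"]),"gf%.1f"%s["grip_force"])
def legs(targets):
    c=np.array(json.load(open("cmd.json")) if os.path.exists("cmd.json") else [.236,.606,.292,68.9])
    for T in targets:
        T=np.array(T,float)
        for k in range(20):
            a=np.radians(c[3]);d=T[:3]-c[:3]
            B=np.array([[-np.sin(a),np.cos(a),0],[np.cos(a),np.sin(a),0],[0,0,-1]])
            t=np.r_[B@d/.1,-(T[3]-c[3])/90]
            m=max(1,abs(t[:3]).max(),abs(t[3])/.7)
            v=(t/m).round(3);last=m<=1
            c=np.r_[c[:3]+B.T@v[:3]*.1,c[3]-90*v[3]]
            print("call",v.tolist(),"->",c.round(4).tolist(),"" if not last else "*")
            if last:break
    json.dump(c.tolist(),open("cmd.json","w"))
if __name__=="__main__":
    sh(); legs(json.loads(sys.argv[1]))
E
python3 plan.py "[[0.518,0.0095,0.26,-4.5]]"
```

```text
t0.1 pos [0.2361 0.6052 0.2913] yaw68.7 F [-0.1 -0.1  0.1] w87.0 gf0.0
call [-1.0, -0.952, 0.067, 0.171] -> [0.295, 0.4812, 0.2853, 53.51] 
call [-1.0, -0.536, 0.055, 0.14] -> [0.3435, 0.3786, 0.2798, 40.91] 
call [-1.0, -0.279, 0.05, 0.128] -> [0.3879, 0.2848, 0.2748, 29.39] 
call [-1.0, -0.072, 0.049, 0.124] -> [0.4307, 0.1941, 0.2699, 18.23] 
call [-1.0, 0.124, 0.049, 0.125] -> [0.4738, 0.103, 0.265, 6.98] 
call [-0.982, 0.325, 0.05, 0.128] -> [0.518, 0.0095, 0.26, -4.54] *
```

>>> play_rows(
  increments=[
    [[-0.5,-0.476,0.033,0,0,0.085,1],[-1,-0.952,0.067,0,0,0.171,1],[-1,-0.952,0.067,0,0,0.171,1],[-1,-0.952,0.067,0,0,0.171,1]],
  ],
  squeeze=25,
)

```text
time: 0.5
position: [0.299, 0.4749, 0.2852]
tool_rot: [1.001, 2.975, -0.004]
ft_force: [0.1, -0.2, -0.4]
grip_width: 1.001
grip_force: 0.0
```

>>> play_rows(
  increments=[
    [[-0.5,-0.268,0.028,0,0,0.07,1],[-1,-0.536,0.055,0,0,0.14,1],[-1,-0.536,0.055,0,0,0.14,1],[-1,-0.536,0.055,0,0,0.14,1]],
  ],
)

```text
time: 0.9
position: [0.3441, 0.3761, 0.2801]
tool_rot: [1.315, 2.853, -0.0]
ft_force: [0.7, 1.3, -0.6]
grip_width: 1.003
grip_force: 0.0
```

>>> play_rows(
  increments=[
    [[-0.5,-0.14,0.025,0,0,0.064,1],[-1,-0.279,0.05,0,0,0.128,1],[-1,-0.279,0.05,0,0,0.128,1]],
  ],
)

```text
time: 1.2
position: [0.3893, 0.2801, 0.275]
tool_rot: [1.599, 2.702, -0.002]
ft_force: [0.4, 0.9, 0.3]
grip_width: 0.998
grip_force: 0.0
```

>>> play_rows(
  increments=[
    [[-0.5,-0.036,0.025,0,0,0.062,1],[-1,-0.072,0.049,0,0,0.124,1],[-1,-0.072,0.049,0,0,0.124,1]],
  ],
)

```text
time: 1.5
position: [0.4319, 0.1889, 0.2702]
tool_rot: [1.855, 2.533, -0.001]
ft_force: [0.0, 0.6, -0.0]
grip_width: 1.001
grip_force: 0.0
```

>>> play_rows(
  increments=[
    [[-0.5,0.062,0.025,0,0,0.062,1],[-1,0.124,0.049,0,0,0.125,1],[-1,0.124,0.049,0,0,0.125,1]],
  ],
)

```text
time: 1.8
position: [0.4745, 0.0976, 0.2655]
tool_rot: [2.093, 2.339, -0.001]
ft_force: [-0.1, 0.1, -0.6]
grip_width: 1.005
grip_force: 0.0
```

>>> play_rows(
  increments=[
    [[-0.5,0.16,0.025,0,0,0.064,1],[-0.982,0.325,0.05,0,0,0.128,1],[-0.982,0.325,0.05,0,0,0.128,1],[-0.982,0.325,0.05,0,0,0.128,1],[-0.982,0.325,0.05,0,0,0.128,1]],
  ],
)

```text
time: 2.3
position: [0.5161, 0.0112, 0.26]
tool_rot: [-2.306, -2.132, -0.0]
ft_force: [-0.3, 0.3, 0.2]
grip_width: 1.0
grip_force: 0.0
```

```bash
python3 - <<'E'
from h import *
import plan
plan.sh()
crop(ctrl.get_image("scene"),250,130,130,100,6,"c4")
plan.legs([[.518,.0095,.141,-4.5]])
E
```

```text
t2.3 pos [0.5161 0.0112 0.26  ] yaw-4.5 F [-0.3  0.3  0.2] w87.0 gf0.0
call [0.0, -0.0, 1.0, -0.0] -> [0.518, 0.0095, 0.16, -4.54] 
call [0.0, -0.0, 0.19, -0.0] -> [0.518, 0.0095, 0.141, -4.54] *
```

View pics/c4.png

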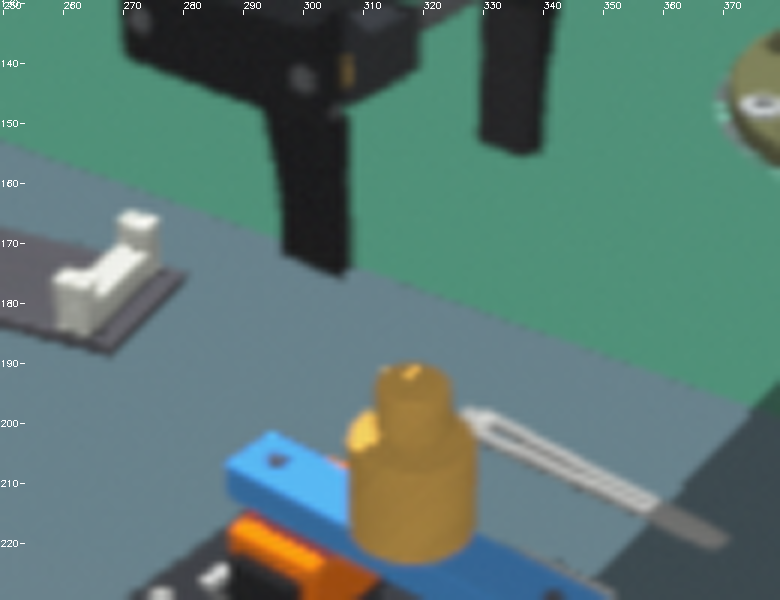

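Fingers straddle the weight: the tips are at (303,175) and (335,155), and the knob is at (318,190). I'll go down.

>>> play_rows(
  increments=[
    [[0,0,0.33,0,0,0,1],[0,0,0.66,0,0,0,1],[0,0,1,0,0,0,1]],
  ],
)

```text
time: 2.65
position: [0.5161, 0.0108, 0.1596]
tool_rot: [-2.306, -2.133, -0.003]
ft_force: [-0.2, 1.0, -0.1]
grip_width: 1.002
grip_force: 0.0
```

>>> play_rows(
  increments=[
    [[0,0,0.1,0,0,0,1],[0,0,0.19,0,0,0,1],[0,0,0.19,0,0,0,1],[0,0,0.19,0,0,0,0.2],[0,0,0.19,0,0,0,0.2],[0,0,0.19,0,0,0,0.15],[0,0,0.19,0,0,0,0.15]],
  ],
)

```text
time: 3.35
position: [0.5165, 0.0081, 0.1419]
tool_rot: [2.311, 2.127, 0.002]
ft_force: [0.7, 1.3, 0.9]
grip_width: 0.723
grip_force: 0.0
```

```bash
python3 -c "
import plan
plan.sh()"
```

```text
t3.4 pos [0.5165 0.0081 0.1419] yaw-4.7 F [0.7 1.3 0.9] w62.9 gf0.0
```

>>> play_rows(
  increments=[
    [[0,0,0,0,0,0,0.1],[0,0,0,0,0,0,0.05],[0,0,0,0,0,0,0],[0,0,0,0,0,0,-0.1],[0,0,0,0,0,0,-1],[0,0,0,0,0,0,-1],[0,0,0,0,0,0,-1],[0,0,0,0,0,0,-1]],
  ],
  squeeze=40,
)

```text
time: 4.15
position: [0.516, 0.0081, 0.1413]
tool_rot: [-2.311, -2.128, 0.0]
ft_force: [-1.4, -0.4, 1.4]
grip_width: 0.496
grip_force: 40.0
```

```bash
python3 -c "
import plan
plan.sh()"
```

```text
t4.2 pos [0.516  0.0081 0.1413] yaw-4.7 F [-1.4 -0.4  1.4] w43.1 gf40.0
```

```bash
python3 plan.py "[[0.518,0.0095,0.20,-4.5],[0.405,0.28,0.20,30],[0.405,0.28,0.11,30],[0.405,0.28,0.088,30]]"
```

```text
t4.2 pos [0.516  0.0081 0.1413] yaw-4.7 F [-1.4 -0.4  1.4] w43.1 gf40.0
call [0.0, -0.0, -0.59, -0.0] -> [0.518, 0.0095, 0.2, -4.54] *
call [1.0, -0.514, -0.0, -0.147] -> [0.4747, 0.1132, 0.2, 8.69] 
call [1.0, -0.249, -0.0, -0.135] -> [0.435, 0.2083, 0.2, 20.84] 
call [0.776, -0.025, -0.0, -0.102] -> [0.405, 0.28, 0.2, 30.02] *
call [0.0, 0.0, 0.9, 0.0] -> [0.405, 0.28, 0.11, 30.02] *
call [0.0, 0.0, 0.22, 0.0] -> [0.405, 0.28, 0.088, 30.02] *
```

>>> play_rows(
  increments=[
    [[0,0,-0.06,0,0,0,-1],[0,0,-0.15,0,0,0,-1],[0,0,-0.25,0,0,0,-1],[0,0,-0.37,0,0,0,-1],[0,0,-0.49,0,0,0,-1],[0,0,-0.59,0,0,0,-1],[0,0,-0.59,0,0,0,-1]],
  ],
)

```text
time: 4.85
position: [0.5172, 0.0082, 0.2024]
tool_rot: [2.31, 2.127, 0.005]
ft_force: [0.3, 0.3, -5.6]
grip_width: 0.494
grip_force: 40.0
```

>>> play_rows(
  increments=[
    [[0.1,-0.05,0,0,0,-0.015,-1],[0.25,-0.13,0,0,0,-0.037,-1],[0.4,-0.2,0,0,0,-0.06,-1],[0.55,-0.28,0,0,0,-0.08,-1],[0.7,-0.36,0,0,0,-0.1,-1],[0.85,-0.44,0,0,0,-0.125,-1],[1,-0.514,0,0,0,-0.147,-1]],
  ],
)

```text
time: 5.55
position: [0.4723, 0.1136, 0.2003]
tool_rot: [-2.046, -2.384, -0.0]
ft_force: [0.1, 0.3, -5.9]
grip_width: 0.494
grip_force: 40.0
```

>>> play_rows(
  increments=[
    [[0.16,-0.04,0,0,0,-0.02,-1],[0.33,-0.08,0,0,0,-0.045,-1],[0.5,-0.12,0,0,0,-0.067,-1],[0.67,-0.17,0,0,0,-0.09,-1],[0.84,-0.21,0,0,0,-0.11,-1],[1,-0.249,0,0,0,-0.135,-1]],
  ],
)

```text
time: 6.15
position: [0.4331, 0.2087, 0.2003]
tool_rot: [-1.783, -2.586, -0.0]
ft_force: [0.1, 0.4, -5.4]
grip_width: 0.497
grip_force: 40.0
```

>>> play_rows(
  increments=[
    [[0.16,-0.005,0,0,0,-0.02,-1],[0.32,-0.01,0,0,0,-0.04,-1],[0.46,-0.015,0,0,0,-0.06,-1],[0.6,-0.02,0,0,0,-0.08,-1],[0.7,-0.023,0,0,0,-0.09,-1],[0.776,-0.025,0,0,0,-0.102,-1],[0.776,-0.025,0,0,0,-0.102,-1],[0.776,-0.025,0,0,0,-0.102,-1]],
  ],
)

```text
time: 6.95
position: [0.4043, 0.2785, 0.2002]
tool_rot: [1.575, 2.717, -0.001]
ft_force: [-0.2, -0.7, -6.0]
grip_width: 0.499
grip_force: 40.0
```

```bash
python3 - <<'E'
from h import *
import plan
plan.sh()
i=ctrl.get_image("scene");crop(i,400,150,120,130,4,"c5")
print(px("scene",[.405,.28,.127-.01]))
E
```

```text
t7.0 pos [0.4043 0.2785 0.2002] yaw29.8 F [-0.2 -0.7 -6. ] w43.5 gf40.0
[[472.51532474 213.31997202]]
```

View pics/c5.png

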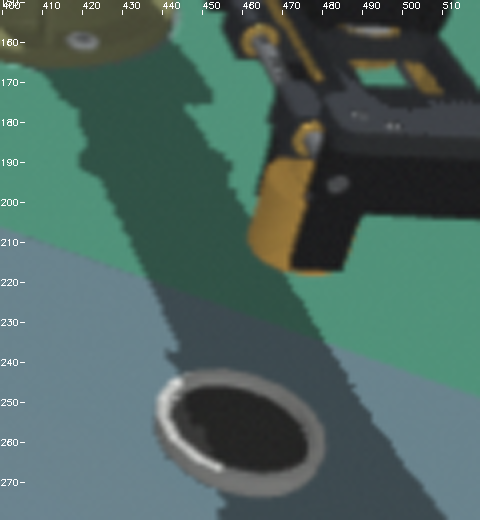

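The weight is held upright at (472,213), above the dish at (459,258). I'll lower it.

>>> play_rows(
  increments=[
    [[0,0,0.12,0,0,0,-1],[0,0,0.28,0,0,0,-1],[0,0,0.44,0,0,0,-1],[0,0,0.6,0,0,0,-1],[0,0,0.74,0,0,0,-1],[0,0,0.84,0,0,0,-1],[0,0,0.9,0,0,0,-1],[0,0,0.9,0,0,0,-1]],
  ],
)

```text
time: 7.8
position: [0.4037, 0.2784, 0.1093]
tool_rot: [-1.575, -2.718, 0.003]
ft_force: [-0.8, -0.1, -5.2]
grip_width: 0.498
grip_force: 40.0
```

>>> play_rows(
  increments=[
    [[0,0,0.05,0,0,0,-1],[0,0,0.1,0,0,0,-1],[0,0,0.14,0,0,0,-1],[0,0,0.18,0,0,0,-1],[0,0,0.22,0,0,0,-1],[0,0,0.22,0,0,0,-1],[0,0,0.22,0,0,0,-1]],
  ],
)

```text
time: 8.5
position: [0.404, 0.279, 0.0882]
tool_rot: [1.575, 2.718, -0.0]
ft_force: [0.2, -0.3, -6.1]
grip_width: 0.497
grip_force: 40.0
```

Now I'll go down in 1 mm steps until the force changes.

>>> play_rows(
  increments=[
    [[0,0,0.01,0,0,0,-1],[0,0,0.02,0,0,0,-1],[0,0,0.02,0,0,0,-1]],
  ],
)

```text
time: 8.8
position: [0.404, 0.279, 0.0863]
tool_rot: [1.575, 2.718, 0.0]
ft_force: [-0.2, -0.5, -5.0]
grip_width: 0.498
grip_force: 40.0
```

>>> play_rows(
  increments=[
    [[0,0,0.01,0,0,0,-1],[0,0,0.01,0,0,0,-1],[0,0,0.01,0,0,0,-1]],
  ],
)

```text
time: 9.1
position: [0.404, 0.279, 0.0853]
tool_rot: [1.575, 2.718, 0.0]
ft_force: [0.1, -0.0, -4.6]
grip_width: 0.499
grip_force: 40.0
```

>>> play_rows(
  increments=[
    [[0,0,0.01,0,0,0,-1],[0,0,0.01,0,0,0,-1],[0,0,0.01,0,0,0,-1]],
  ],
)

```text
time: 9.4
position: [0.4041, 0.279, 0.0852]
tool_rot: [-1.575, -2.718, 0.0]
ft_force: [-5.0, -2.5, 5.0]
grip_width: 0.498
grip_force: 40.0
```

Contact. I'll back off 0.5 mm, open, and go up.

>>> play_rows(
  increments=[
    [[0,0,-0.007,0,0,0,-1],[0,0,-0.007,0,0,0,0.05],[0,0,-0.007,0,0,0,0.1],[0,0,-0.007,0,0,0,0.2],[0,0,-0.007,0,0,0,0.4],[0,0,-0.007,0,0,0,0.6],[0,0,-0.007,0,0,0,0.6],[0,0,-0.007,0,0,0,0.6]],
  ],
)

```text
time: 10.2
position: [0.4041, 0.279, 0.085]
tool_rot: [1.575, 2.718, 0.0]
ft_force: [-0.3, 0.6, -0.3]
grip_width: 0.783
grip_force: 0.0
```

```bash
python3 - <<'E'
import json,plan
c=json.load(open("cmd.json"));c[2]=.0847;json.dump(c,open("cmd.json","w"))
plan.sh()
plan.legs([[.405,.28,.18,30],[.518,.0100,.18,-4.5],[.518,.0100,.106,-4.5]])
E
```

```text
t10.2 pos [0.4041 0.279  0.085 ] yaw29.8 F [-0.3  0.6 -0.3] w68.1 gf0.0
call [0.0, 0.0, -0.953, 0.0] -> [0.405, 0.28, 0.18, 30.02] *
call [-1.0, -0.128, 0.0, 0.132] -> [0.444, 0.187, 0.18, 18.14] 
call [-1.0, 0.08, 0.0, 0.132] -> [0.4827, 0.0944, 0.18, 6.26] 
call [-0.878, 0.259, 0.0, 0.12] -> [0.518, 0.01, 0.18, -4.54] *
call [0.0, -0.0, 0.74, -0.0] -> [0.518, 0.01, 0.106, -4.54] *
```

>>> play_rows(
  increments=[
    [[0,0,-0.1,0,0,0,0.6],[0,0,-0.3,0,0,0,0.6],[0,0,-0.6,0,0,0,0.6],[0,0,-0.953,0,0,0,0.6],[0,0,-0.953,0,0,0,0.6]],
  ],
)

```text
time: 10.7
position: [0.4066, 0.2808, 0.1859]
tool_rot: [1.574, 2.715, 0.015]
ft_force: [1.2, 0.4, 1.2]
grip_width: 0.798
grip_force: 0.0
```

>>> play_rows(
  increments=[
    [[-0.4,-0.05,0,0,0,0.053,0.6],[-0.8,-0.1,0,0,0,0.1,0.6],[-1,-0.128,0,0,0,0.132,0.6]],
  ],
)

```text
time: 11.0
position: [0.4437, 0.1825, 0.1805]
tool_rot: [1.855, 2.534, -0.0]
ft_force: [1.2, 0.3, -1.1]
grip_width: 0.8
grip_force: 0.0
```

>>> play_rows(
  increments=[
    [[-0.4,0.03,0,0,0,0.053,0.6],[-0.8,0.06,0,0,0,0.1,0.6],[-1,0.08,0,0,0,0.132,0.6]],
  ],
)

```text
time: 11.3
position: [0.4819, 0.09, 0.1804]
tool_rot: [2.108, 2.328, 0.0]
ft_force: [0.5, -0.1, 0.6]
grip_width: 0.8
grip_force: 0.0
```

>>> play_rows(
  increments=[
    [[-0.3,0.09,0,0,0,0.04,0.6],[-0.6,0.18,0,0,0,0.08,0.6],[-0.878,0.259,0,0,0,0.12,0.6],[-0.878,0.259,0,0,0,0.12,0.6],[-0.878,0.259,0,0,0,0.12,0.6]],
  ],
)

```text
time: 11.8
position: [0.516, 0.0092, 0.18]
tool_rot: [-2.311, -2.127, 0.0]
ft_force: [0.6, 0.9, -1.1]
grip_width: 0.8
grip_force: 0.0
```

```bash
python3 - <<'E'
from h import *
import plan
plan.sh()
i=ctrl.get_image("scene");crop(i,250,150,130,120,5,"a");crop(i,400,200,120,120,5,"b")
a=cv2.imread("pics/a.png");b=cv2.imread("pics/b.png")
cv2.imwrite("pics/c6.png",cv2.resize(np.hstack([a,b]),None,fx=.63,fy=.63))
E
```

```text
t11.8 pos [0.516  0.0092 0.18  ] yaw-4.8 F [ 0.6  0.9 -1.1] w69.6 gf0.0
```

View pics/c6.png

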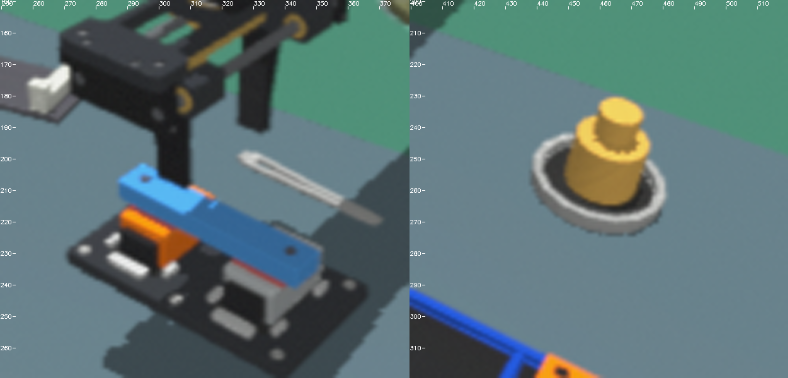

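The weight stands upright in the dish at (462,247), and the bar is undisturbed at (320,222). Next I'll grasp the bar.

>>> play_rows(
  increments=[
    [[0,0,0.2,0,0,0,0.6],[0,0,0.4,0,0,0,0.6],[0,0,0.6,0,0,0,0.5],[0,0,0.74,0,0,0,0.4],[0,0,0.74,0,0,0,0.3],[0,0,0.74,0,0,0,0.1],[0,0,0.74,0,0,0,-0.1],[0,0,0.74,0,0,0,-0.2]],
  ],
  squeeze=35,
)

```text
time: 12.65
position: [0.5168, 0.0088, 0.1072]
tool_rot: [2.311, 2.127, 0.003]
ft_force: [0.5, 0.3, -0.5]
grip_width: 0.466
grip_force: 0.0
```

>>> play_rows(
  increments=[
    [[0,0,0,0,0,0,-0.3],[0,0,0,0,0,0,-0.4],[0,0,0,0,0,0,-0.5],[0,0,0,0,0,0,-1],[0,0,0,0,0,0,-1],[0,0,0,0,0,0,-1]],
  ],
)

```text
time: 13.25
position: [0.5162, 0.0086, 0.1065]
tool_rot: [2.311, 2.127, 0.001]
ft_force: [-1.2, 0.1, 3.7]
grip_width: 0.297
grip_force: 35.0
```

```bash
python3 plan.py "[[0.518,0.01,0.20,-4.5],[0.402,-0.278,0.20,10.4],[0.402,-0.278,0.12,10.4],[0.402,-0.278,0.088,10.4]]"
```

```text
t13.2 pos [0.5162 0.0086 0.1065] yaw-4.7 F [-1.2  0.1  3.7] w25.9 gf35.0
call [0.0, -0.0, -0.94, -0.0] -> [0.518, 0.01, 0.2, -4.54] *
call [-1.0, -0.313, 0.0, -0.056] -> [0.4789, -0.0872, 0.2, 0.5] 
call [-1.0, -0.413, 0.0, -0.058] -> [0.4385, -0.1876, 0.2, 5.72] 
call [-0.863, -0.453, 0.0, -0.052] -> [0.402, -0.278, 0.2, 10.4] *
call [-0.0, -0.0, 0.8, 0.0] -> [0.402, -0.278, 0.12, 10.4] *
call [-0.0, -0.0, 0.32, 0.0] -> [0.402, -0.278, 0.088, 10.4] *
```

>>> play_rows(
  increments=[
    [[0,0,-0.05,0,0,0,-1],[0,0,-0.15,0,0,0,-1],[0,0,-0.3,0,0,0,-1],[0,0,-0.5,0,0,0,-1],[0,0,-0.7,0,0,0,-1],[0,0,-0.86,0,0,0,-1],[0,0,-0.94,0,0,0,-1],[0,0,-0.94,0,0,0,-1]],
  ],
)

```text
time: 14.05
position: [0.5167, 0.0086, 0.2015]
tool_rot: [2.311, 2.127, 0.003]
ft_force: [0.3, 0.3, -1.7]
grip_width: 0.295
grip_force: 35.0
```

>>> play_rows(
  increments=[
    [[-0.1,-0.03,0,0,0,-0.006,-1],[-0.25,-0.08,0,0,0,-0.014,-1],[-0.4,-0.125,0,0,0,-0.022,-1],[-0.55,-0.17,0,0,0,-0.03,-1],[-0.7,-0.22,0,0,0,-0.04,-1],[-0.85,-0.265,0,0,0,-0.048,-1],[-1,-0.313,0,0,0,-0.056,-1]],
  ],
)

```text
time: 14.75
position: [0.4752, -0.0898, 0.199]
tool_rot: [-2.214, -2.226, 0.003]
ft_force: [-0.4, 0.2, -1.9]
grip_width: 0.295
grip_force: 35.0
```

>>> play_rows(
  increments=[
    [[-0.16,-0.066,0,0,0,-0.01,-1],[-0.33,-0.136,0,0,0,-0.02,-1],[-0.5,-0.206,0,0,0,-0.03,-1],[-0.67,-0.277,0,0,0,-0.04,-1],[-0.84,-0.347,0,0,0,-0.05,-1],[-1,-0.413,0,0,0,-0.058,-1]],
  ],
)

```text
time: 15.35
position: [0.4341, -0.1899, 0.1991]
tool_rot: [-2.111, -2.324, 0.002]
ft_force: [0.7, -0.3, -1.8]
grip_width: 0.297
grip_force: 35.0
```

>>> play_rows(
  increments=[
    [[-0.16,-0.084,0,0,0,-0.01,-1],[-0.33,-0.173,0,0,0,-0.02,-1],[-0.5,-0.262,0,0,0,-0.03,-1],[-0.65,-0.341,0,0,0,-0.04,-1],[-0.78,-0.41,0,0,0,-0.048,-1],[-0.863,-0.453,0,0,0,-0.052,-1],[-0.863,-0.453,0,0,0,-0.052,-1],[-0.863,-0.453,0,0,0,-0.052,-1]],
  ],
)

```text
time: 16.15
position: [0.3983, -0.2788, 0.1995]
tool_rot: [-2.015, -2.408, 0.0]
ft_force: [0.3, 1.0, -2.3]
grip_width: 0.297
grip_force: 35.0
```

>>> play_rows(
  increments=[
    [[0,0,0.12,0,0,0,-1],[0,0,0.28,0,0,0,-1],[0,0,0.44,0,0,0,-1],[0,0,0.6,0,0,0,-1],[0,0,0.72,0,0,0,-1],[0,0,0.8,0,0,0,-1],[0,0,0.8,0,0,0,-1]],
  ],
)

```text
time: 16.85
position: [0.3984, -0.2783, 0.119]
tool_rot: [-2.013, -2.409, 0.002]
ft_force: [-0.4, -0.3, -1.6]
grip_width: 0.29
grip_force: 35.0
```

```bash
python3 - <<'E'
from h import *
import plan
plan.sh()
i=ctrl.get_image("scene");crop(i,200,110,120,90,6,"c7")
E
```

```text
t16.9 pos [ 0.3984 -0.2783  0.119 ] yaw10.2 F [-0.4 -0.3 -1.6] w25.2 gf35.0
```

View pics/c7.png

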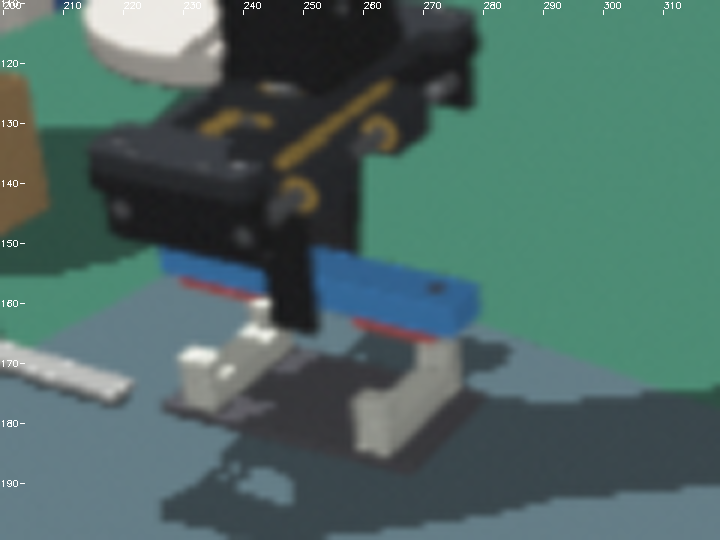

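```bash
python3 - <<'E'
from h import *
C=lambda P:np.array(P,float)/6+[199.5,109.5]
p=w("scene",C([(375,397),(440,345),(198,357),(260,305)]),.032);print(p.round(4).tolist(),p.mean(0))
# bar bottom z .055, top .075; +x bottom edge
print("bar end corners top",w("scene",C([(480,287),(458,305)]),.075), "near bottom +y", w("scene",C([(458,338)]),.055))
y=np.radians(10.2);B=np.array([[np.cos(y),-np.sin(y)],[np.sin(y),np.cos(y)]])
for q in([-.013,.075],[.013,.075]):print("pred",np.array([.3984,-.2783])+B@q)
E
```

```text
[[0.421, -0.2268, 0.032], [0.3703, -0.2324, 0.032], [0.4395, -0.3141, 0.032], [0.3888, -0.3245, 0.032]] [ 0.40490468 -0.27444982  0.032     ]
bar end corners top [[ 0.3786136  -0.20018058  0.075     ]
 [ 0.3963154  -0.19787482  0.075     ]] near bottom +y [[ 0.39147898 -0.20321919  0.055     ]]
pred [ 0.3723241  -0.20678743]
pred [ 0.39791319 -0.20218323]
```

The bar hangs level over the rest and aligned with the slots; its end is at (273,165) and the saddles are at (267,171) and (238,165). I'll shift it +2.5 mm in x and lower it.

>>> play_rows(
  increments=[
    [[0,0.025,0.07,0,0,0,-1],[0,0.025,0.14,0,0,0,-1],[0,0.025,0.2,0,0,0,-1],[0,0.025,0.26,0,0,0,-1],[0,0.025,0.3,0,0,0,-1],[0,0.025,0.32,0,0,0,-1],[0,0.025,0.33,0,0,0,-1],[0,0.025,0.33,0,0,0,-1]],
  ],
)

```text
time: 17.7
position: [0.4015, -0.2786, 0.0872]
tool_rot: [2.015, 2.41, 0.0]
ft_force: [-0.5, 0.2, -1.5]
grip_width: 0.293
grip_force: 35.0
```

>>> play_rows(
  increments=[
    [[0,0,0.01,0,0,0,-1],[0,0,0.01,0,0,0,-1],[0,0,0.02,0,0,0,-1],[0,0,0.02,0,0,0,-1]],
  ],
)

```text
time: 18.1
position: [0.4015, -0.2784, 0.0852]
tool_rot: [-2.015, -2.41, -0.0]
ft_force: [-0.7, -0.2, -1.3]
grip_width: 0.295
grip_force: 35.0
```

```bash
python3 -c "
import plan
plan.sh()"
```

```text
t18.1 pos [ 0.4015 -0.2784  0.0852] yaw10.2 F [-0.7 -0.2 -1.3] w25.7 gf35.0
```

>>> play_rows(
  increments=[
    [[0,0,0.005,0,0,0,-1],[0,0,0.01,0,0,0,-1],[0,0,0.01,0,0,0,-1]],
  ],
)

```text
time: 18.4
position: [0.4016, -0.2785, 0.0845]
tool_rot: [-2.015, -2.41, -0.001]
ft_force: [-1.0, 0.2, 2.2]
grip_width: 0.296
grip_force: 35.0
```

>>> play_rows(
  increments=[
    [[0,0,0.005,0,0,0,-1],[0,0,0.01,0,0,0,-1],[0,0,0.01,0,0,0,-1]],
  ],
)

```text
time: 18.7
position: [0.4016, -0.2786, 0.0844]
tool_rot: [-2.015, -2.409, -0.002]
ft_force: [-4.4, 3.6, 13.5]
grip_width: 0.291
grip_force: 35.0
```

>>> play_rows(
  increments=[
    [[0,0,-0.01,0,0,0,-1],[0,0,-0.01,0,0,0,-0.35],[0,0,-0.01,0,0,0,-0.25],[0,0,-0.01,0,0,0,-0.1],[0,0,-0.01,0,0,0,0.1],[0,0,-0.01,0,0,0,0.3],[0,0,-0.01,0,0,0,0.3],[0,0,-0.01,0,0,0,0.3]],
  ],
)

```text
time: 19.5
position: [0.4015, -0.2785, 0.0842]
tool_rot: [2.015, 2.41, 0.0]
ft_force: [-0.5, -0.0, 0.8]
grip_width: 0.635
grip_force: 0.0
```

>>> play_rows(
  increments=[
    [[0,0,-0.1,0,0,0,0.3],[0,0,-0.3,0,0,0,0.3],[0,0,-0.6,0,0,0,0.3],[0,0,-0.95,0,0,0,0.3],[0,0,-0.95,0,0,0,0.3],[0,0,-0.95,0,0,0,0.3]],
  ],
)

```text
time: 20.1
position: [0.4021, -0.2787, 0.1804]
tool_rot: [2.014, 2.409, 0.003]
ft_force: [0.2, -0.2, -0.4]
grip_width: 0.646
grip_force: 0.0
```

```bash
python3 - <<'E'
from h import *
import plan,json
plan.sh()
c=[.4045,-.2776,.179,10.4];json.dump(c,open("cmd.json","w"))
crop(ctrl.get_image("top"),255,170,100,60,8,"a");crop(ctrl.get_image("scene"),200,130,200,60,4,"b")
cv2.imwrite("pics/c8.png",np.vstack([cv2.imread("pics/a.png")[:480],cv2.imread("pics/b.png")[:120]]))
cv2.imwrite("pics/c8.png",np.vstack([cv2.imread("pics/a.png")[:400],cv2.imread("pics/b.png")[:200]]))
E
```

```text
t20.1 pos [ 0.4021 -0.2787  0.1804] yaw10.2 F [ 0.2 -0.2 -0.4] w56.2 gf0.0
```

View pics/c8.png

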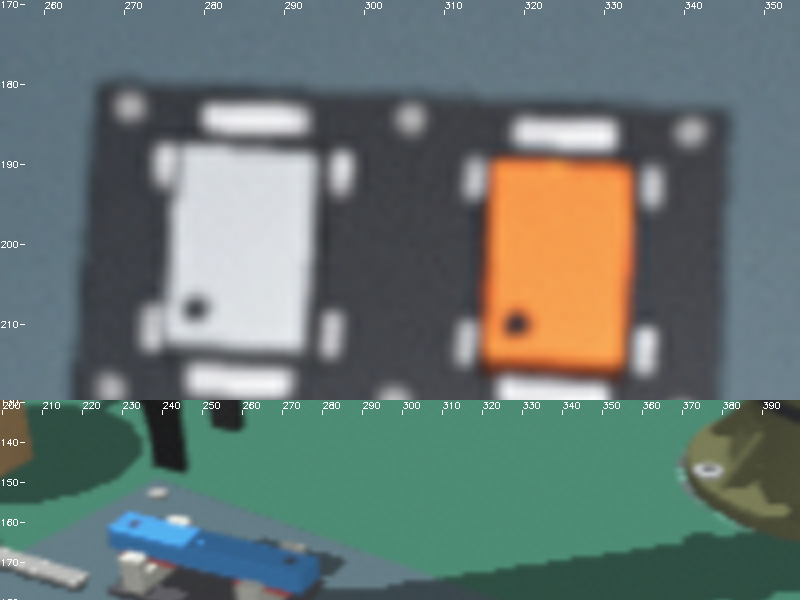

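The bar lies seated across both saddles, at (215,165)–(270,172) in the scene view. The sensors are clear in the nest: grey centre at top(284.6,200.5), orange at (324.3,202.5).

```bash
python3 - <<'E'
from m import *
import plan
C=lambda P:np.array(P,float)/8+[254.5,169.5]
rep("grey",rect(.032,.02),w("top",C([(178,147),(318,152),(304,350),(165,345)]),.042))
rep("orange",rect(.032,.02),w("top",C([(490,158),(637,163),(625,368),(482,362)]),.042))
E
```

```text
grey [0.511  0.0512] yaw -4.04 res mm [[-3.6, 0.0], [-3.2, 0.2], [3.7, 0.4], [3.2, -0.6]]
orange [ 0.5048 -0.038 ] yaw -4.05 res mm [[-2.8, 0.9], [-2.4, -0.8], [2.7, -0.1], [2.5, -0.1]]
```

```bash
python3 plan.py "[[0.509,-0.0375,0.19,86],[0.509,-0.0375,0.092,86]]"
```

```text
t20.2 pos [ 0.401  -0.2781  0.1787] yaw10.2 F [-0.8  0.4  0.3] w56.3 gf0.0
call [1.0, 0.672, -0.051, -0.387] -> [0.4525, -0.1671, 0.1841, 45.23] 
call [0.389, 1.0, -0.045, -0.344] -> [0.4954, -0.0687, 0.1886, 76.19] 
call [-0.058, 0.336, -0.014, -0.109] -> [0.509, -0.0375, 0.19, 86.0] *
call [0.0, -0.0, 0.98, -0.0] -> [0.509, -0.0375, 0.092, 86.0] *
```

>>> play_rows(
  increments=[
    [[0.25,0.17,-0.013,0,0,-0.09,0.6],[0.5,0.34,-0.025,0,0,-0.18,0.8],[0.75,0.5,-0.04,0,0,-0.27,1],[1,0.672,-0.051,0,0,-0.36,1],[1,0.672,-0.051,0,0,-0.387,1]],
  ],
)

```text
time: 20.7
position: [0.4509, -0.1637, 0.1831]
tool_rot: [-1.186, -2.907, -0.001]
ft_force: [0.0, 0.2, -0.1]
grip_width: 0.971
grip_force: 0.0
```

>>> play_rows(
  increments=[
    [[0.1,0.25,-0.01,0,0,-0.09,1],[0.2,0.5,-0.02,0,0,-0.18,1],[0.3,0.75,-0.03,0,0,-0.27,1],[0.389,1,-0.045,0,0,-0.344,1]],
  ],
)

```text
time: 21.1
position: [0.4925, -0.0689, 0.1874]
tool_rot: [-0.375, -3.116, 0.001]
ft_force: [1.0, -0.7, -0.5]
grip_width: 0.998
grip_force: 0.0
```

>>> play_rows(
  increments=[
    [[-0.03,0.17,-0.01,0,0,-0.06,1],[-0.058,0.336,-0.014,0,0,-0.109,1],[-0.058,0.336,-0.014,0,0,-0.109,1],[-0.058,0.336,-0.014,0,0,-0.109,1],[-0.058,0.336,-0.014,0,0,-0.109,1]],
  ],
)

```text
time: 21.6
position: [0.5061, -0.0401, 0.1897]
tool_rot: [-0.12, -3.138, 0.001]
ft_force: [0.0, 0.4, -0.8]
grip_width: 1.001
grip_force: 0.0
```

```bash
python3 - <<'E'
from h import *
import plan
plan.sh()
crop(ctrl.get_image("scene"),250,140,130,120,5,"c9")
E
```

```text
t21.6 pos [ 0.5061 -0.0401  0.1897] yaw85.6 F [ 0.   0.4 -0.8] w87.1 gf0.0
```

View pics/c9.png

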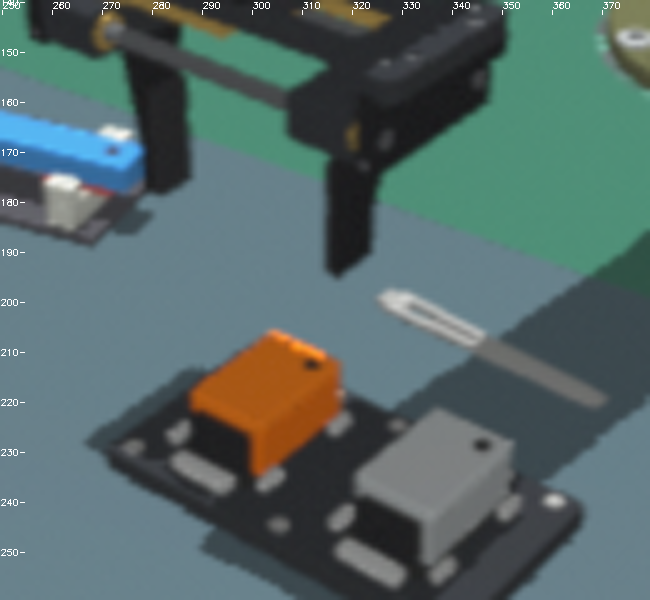

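The open fingers straddle the orange sensor: tips at (282,177) and (317,193), sensor top at (303,215). I'll go down and grip.

>>> play_rows(
  increments=[
    [[0,0,0.2,0,0,0,0.7],[0,0,0.4,0,0,0,0.7],[0,0,0.6,0,0,0,0.7],[0,0,0.8,0,0,0,0.7],[0,0,0.92,0,0,0,0.7],[0,0,0.98,0,0,0,0.7],[0,0,0.98,0,0,0,0.7],[0,0,0.98,0,0,0,0.7]],
  ],
  squeeze=20,
)

```text
time: 22.45
position: [0.5074, -0.039, 0.0929]
tool_rot: [0.116, 3.138, 0.0]
ft_force: [-0.7, 0.3, 0.3]
grip_width: 0.853
grip_force: 0.0
```

>>> play_rows(
  increments=[
    [[0,0,0,0,0,0,0.3],[0,0,0,0,0,0,0.2],[0,0,0,0,0,0,0.1],[0,0,0,0,0,0,0],[0,0,0,0,0,0,-0.1],[0,0,0,0,0,0,-0.3],[0,0,0,0,0,0,-1],[0,0,0,0,0,0,-1]],
  ],
)

```text
time: 23.25
position: [0.507, -0.0386, 0.0923]
tool_rot: [0.115, 3.139, 0.001]
ft_force: [-0.4, 1.2, 0.9]
grip_width: 0.456
grip_force: 20.0
```

```bash
python3 plan.py "[[0.509,-0.0375,0.18,86],[0.596,0.2375,0.18,-1.7],[0.596,0.2375,0.11,-1.7],[0.596,0.2375,0.087,-1.7]]"
```

```text
t23.2 pos [ 0.507  -0.0386  0.0923] yaw85.8 F [-0.4  1.2  0.9] w39.7 gf20.0
call [0.0, -0.0, -0.88, -0.0] -> [0.509, -0.0375, 0.18, 86.0] *
call [-0.241, 1.0, 0.0, 0.348] -> [0.54, 0.0606, 0.18, 54.68] 
call [0.32, 1.0, 0.0, 0.355] -> [0.5717, 0.1607, 0.18, 22.73] 
call [0.615, 0.521, 0.0, 0.271] -> [0.596, 0.2375, 0.18, -1.66] *
call [-0.0, -0.0, 0.7, 0.0] -> [0.596, 0.2375, 0.11, -1.66] *
call [-0.0, -0.0, 0.23, 0.0] -> [0.596, 0.2375, 0.087, -1.66] *
```

>>> play_rows(
  increments=[
    [[0,0,-0.05,0,0,0,-1],[0,0,-0.15,0,0,0,-1],[0,0,-0.3,0,0,0,-1],[0,0,-0.48,0,0,0,-1],[0,0,-0.66,0,0,0,-1],[0,0,-0.8,0,0,0,-1],[0,0,-0.88,0,0,0,-1],[0,0,-0.88,0,0,0,-1]],
  ],
)

```text
time: 24.05
position: [0.5075, -0.0388, 0.1815]
tool_rot: [0.115, 3.137, 0.001]
ft_force: [-0.4, 0.1, -0.6]
grip_width: 0.457
grip_force: 20.0
```

>>> play_rows(
  increments=[
    [[-0.03,0.1,0,0,0,0.03,-1],[-0.06,0.25,0,0,0,0.08,-1],[-0.1,0.4,0,0,0,0.14,-1],[-0.13,0.55,0,0,0,0.19,-1],[-0.17,0.7,0,0,0,0.24,-1],[-0.2,0.85,0,0,0,0.295,-1],[-0.241,1,0,0,0,0.348,-1]],
  ],
)

```text
time: 24.75
position: [0.5377, 0.0597, 0.1791]
tool_rot: [-0.963, -2.989, 0.002]
ft_force: [0.6, -0.0, -2.2]
grip_width: 0.456
grip_force: 20.0
```

>>> play_rows(
  increments=[
    [[0.05,0.16,0,0,0,0.055,-1],[0.1,0.32,0,0,0,0.113,-1],[0.16,0.5,0,0,0,0.177,-1],[0.21,0.67,0,0,0,0.235,-1],[0.27,0.84,0,0,0,0.297,-1],[0.32,1,0,0,0,0.355,-1]],
  ],
)

```text
time: 25.35
position: [0.5698, 0.16, 0.179]
tool_rot: [-1.749, -2.609, 0.003]
ft_force: [-0.1, 0.2, -1.5]
grip_width: 0.455
grip_force: 20.0
```

>>> play_rows(
  increments=[
    [[0.13,0.11,0,0,0,0.055,-1],[0.26,0.22,0,0,0,0.11,-1],[0.38,0.32,0,0,0,0.165,-1],[0.5,0.42,0,0,0,0.22,-1],[0.58,0.49,0,0,0,0.255,-1],[0.615,0.521,0,0,0,0.271,-1],[0.615,0.521,0,0,0,0.271,-1],[0.615,0.521,0,0,0,0.271,-1]],
  ],
)

```text
time: 26.15
position: [0.5946, 0.2351, 0.1797]
tool_rot: [2.257, 2.185, -0.002]
ft_force: [-0.0, -0.5, -1.0]
grip_width: 0.457
grip_force: 20.0
```

>>> play_rows(
  increments=[
    [[0,0,0.1,0,0,0,-1],[0,0,0.25,0,0,0,-1],[0,0,0.4,0,0,0,-1],[0,0,0.54,0,0,0,-1],[0,0,0.64,0,0,0,-1],[0,0,0.7,0,0,0,-1],[0,0,0.7,0,0,0,-1],[0,0,0.7,0,0,0,-1]],
  ],
)

```text
time: 26.95
position: [0.5952, 0.236, 0.1105]
tool_rot: [2.257, 2.185, 0.001]
ft_force: [0.8, 0.5, -1.1]
grip_width: 0.46
grip_force: 20.0
```

```bash
python3 - <<'E'
from h import *
import plan
plan.sh()
crop(ctrl.get_image("scene"),350,230,150,140,4,"c10")
E
```

```text
t26.9 pos [0.5952 0.236  0.1105] yaw-1.9 F [ 0.8  0.5 -1.1] w40.1 gf20.0
```

View pics/c10.png

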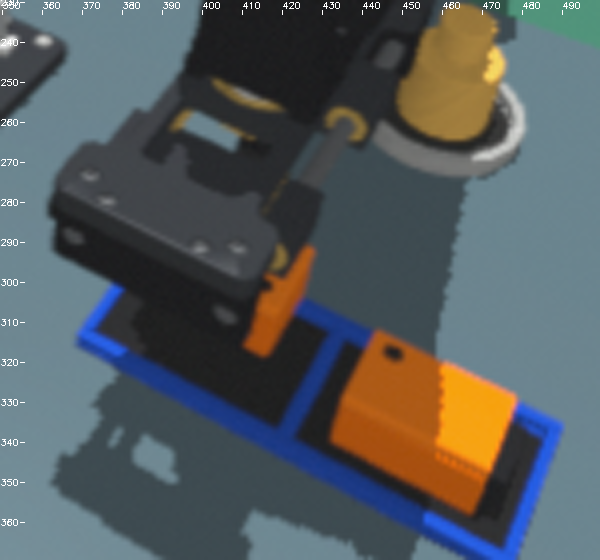

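```bash
python3 - <<'E'
from h import *
C=lambda P:np.array(P,float)/4+[349.5,229.5]
print("sensor corner",w("scene",C([(268,357),(245,347)]),.031))
# lip inner top: divider near edge at +x (278,424) and -x (330,340); near-left inner (92,333), far left (125,292)
p=w("scene",C([(276,425),(329,338),(92,332),(130,292)]),.0085);print(p.round(4).tolist(),p.mean(0))
E
```

```text
sensor corner [[0.61570878 0.26725946 0.031     ]
 [0.61633957 0.25775256 0.031     ]]
[[0.6267, 0.2787, 0.0085], [0.5736, 0.282, 0.0085], [0.6275, 0.197, 0.0085], [0.599, 0.2012, 0.0085]] [0.60672549 0.23971883 0.0085    ]
```

The sensor's lower +y/+x corner sits about 12 mm inside the pocket walls on both sides, so it is centred. I'll lower it.

>>> play_rows(
  increments=[
    [[0,0,0.05,0,0,0,-1],[0,0,0.1,0,0,0,-1],[0,0,0.15,0,0,0,-1],[0,0,0.2,0,0,0,-1],[0,0,0.23,0,0,0,-1],[0,0,0.24,0,0,0,-1],[0,0,0.24,0,0,0,-1]],
  ],
)

```text
time: 27.7
position: [0.5948, 0.2359, 0.0861]
tool_rot: [-2.257, -2.185, 0.0]
ft_force: [0.3, 0.5, -1.2]
grip_width: 0.462
grip_force: 20.0
```

>>> play_rows(
  increments=[
    [[0,0,0.005,0,0,0,-1],[0,0,0.01,0,0,0,-1],[0,0,0.01,0,0,0,-1],[0,0,0.01,0,0,0,-1]],
  ],
)

```text
time: 28.1
position: [0.5949, 0.236, 0.0854]
tool_rot: [2.257, 2.185, 0.0]
ft_force: [-0.2, -1.1, -0.4]
grip_width: 0.457
grip_force: 20.0
```

>>> play_rows(
  increments=[
    [[0,0,0.005,0,0,0,-1],[0,0,0.01,0,0,0,-1],[0,0,0.01,0,0,0,-1],[0,0,0.01,0,0,0,-1]],
  ],
)

```text
time: 28.5
position: [0.5949, 0.236, 0.0844]
tool_rot: [2.257, 2.185, 0.0]
ft_force: [-0.4, -0.1, 0.3]
grip_width: 0.456
grip_force: 20.0
```

>>> play_rows(
  increments=[
    [[0,0,0.005,0,0,0,-1],[0,0,0.008,0,0,0,-1],[0,0,0.008,0,0,0,-1]],
  ],
)

```text
time: 28.8
position: [0.5949, 0.236, 0.0844]
tool_rot: [-2.257, -2.185, -0.0]
ft_force: [-3.2, -0.7, 5.7]
grip_width: 0.458
grip_force: 20.0
```

>>> play_rows(
  increments=[
    [[0,0,-0.006,0,0,0,-1],[0,0,-0.006,0,0,0,0],[0,0,-0.006,0,0,0,0.1],[0,0,-0.006,0,0,0,0.25],[0,0,-0.006,0,0,0,0.4],[0,0,-0.006,0,0,0,0.4],[0,0,-0.006,0,0,0,0.4]],
  ],
)

```text
time: 29.5
position: [0.5949, 0.236, 0.0841]
tool_rot: [2.257, 2.185, 0.0]
ft_force: [-0.6, 1.3, 0.3]
grip_width: 0.693
grip_force: 0.0
```

```bash
python3 - <<'E'
import json,plan
c=json.load(open("cmd.json"));c[2]=.0838;json.dump(c,open("cmd.json","w"))
plan.sh()
plan.legs([c[:2]+[.18,c[3]],[.515,.0525,.18,86],[.515,.0525,.092,86]])
E
```

```text
t29.5 pos [0.5949 0.236  0.0841] yaw-1.9 F [-0.6  1.3  0.3] w60.3 gf0.0
call [0.0, 0.0, -0.962, -0.0] -> [0.596, 0.2375, 0.18, -1.66] *
call [-1.0, -0.404, 0.0, -0.52] -> [0.5527, 0.1388, 0.18, 45.14] 
call [-0.341, -0.878, 0.0, -0.454] -> [0.515, 0.0525, 0.18, 86.0] *
call [-0.0, 0.0, 0.88, 0.0] -> [0.515, 0.0525, 0.092, 86.0] *
```

>>> play_rows(
  increments=[
    [[0,0,-0.1,0,0,0,0.4],[0,0,-0.3,0,0,0,0.4],[0,0,-0.6,0,0,0,0.4],[0,0,-0.962,0,0,0,0.5],[0,0,-0.962,0,0,0,0.7]],
  ],
)

```text
time: 30.0
position: [0.598, 0.2366, 0.1869]
tool_rot: [2.256, 2.183, 0.016]
ft_force: [0.9, 0.3, 0.3]
grip_width: 0.775
grip_force: 0.0
```

>>> play_rows(
  increments=[
    [[-0.17,-0.07,0,0,0,-0.09,0.7],[-0.34,-0.14,0,0,0,-0.18,0.7],[-0.51,-0.2,0,0,0,-0.27,0.7],[-0.68,-0.27,0,0,0,-0.36,0.7],[-0.85,-0.34,0,0,0,-0.45,0.7],[-1,-0.404,0,0,0,-0.52,0.7]],
  ],
)

```text
time: 30.6
position: [0.5509, 0.1362, 0.1806]
tool_rot: [1.197, 2.904, 0.0]
ft_force: [0.3, 0.8, 1.0]
grip_width: 0.853
grip_force: 0.0
```

>>> play_rows(
  increments=[
    [[-0.06,-0.17,0,0,0,-0.09,0.7],[-0.13,-0.35,0,0,0,-0.18,0.7],[-0.2,-0.52,0,0,0,-0.27,0.7],[-0.27,-0.7,0,0,0,-0.36,0.7],[-0.341,-0.878,0,0,0,-0.454,0.7],[-0.341,-0.878,0,0,0,-0.454,0.7],[-0.341,-0.878,0,0,0,-0.454,0.7],[-0.341,-0.878,0,0,0,-0.454,0.7]],
  ],
)

```text
time: 31.4
position: [0.5135, 0.0523, 0.1805]
tool_rot: [0.117, 3.139, 0.001]
ft_force: [-0.4, -0.3, 0.2]
grip_width: 0.85
grip_force: 0.0
```

```bash
python3 - <<'E'
from h import *
import plan
plan.sh()
i=ctrl.get_image("scene");crop(i,260,150,120,120,5,"a");crop(i,370,260,120,120,5,"b")
cv2.imwrite("pics/c11.png",cv2.resize(np.hstack([cv2.imread("pics/a.png"),cv2.imread("pics/b.png")]),None,fx=.66,fy=.66))
E
```

```text
t31.4 pos [0.5135 0.0523 0.1805] yaw85.7 F [-0.4 -0.3  0.2] w73.9 gf0.0
```

View pics/c11.png

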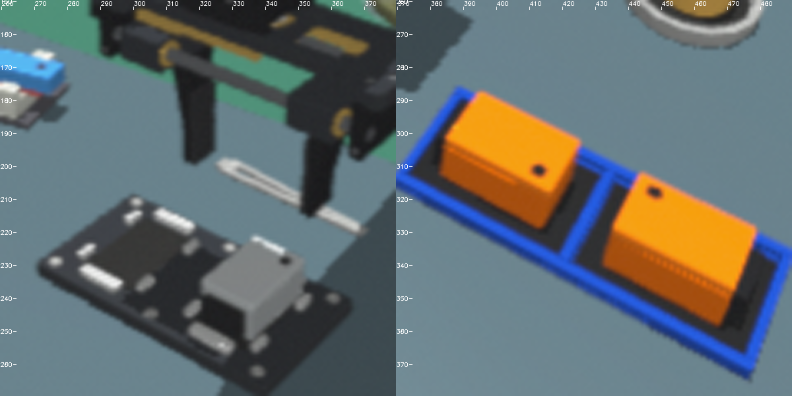

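The orange sensor lies flat in its pocket at (416,307), and the fingers straddle the grey sensor: tips at (320,198) and (354,213), sensor top at (336,233). I'll go down and grip.

>>> play_rows(
  increments=[
    [[0,0,0.2,0,0,0,0.7],[0,0,0.4,0,0,0,0.7],[0,0,0.6,0,0,0,0.7],[0,0,0.76,0,0,0,0.7],[0,0,0.84,0,0,0,0.7],[0,0,0.88,0,0,0,0.7],[0,0,0.88,0,0,0,0.7],[0,0,0.88,0,0,0,0.5]],
  ],
)

```text
time: 32.25
position: [0.5138, 0.0514, 0.0929]
tool_rot: [0.115, 3.138, 0.001]
ft_force: [-0.8, -0.0, -0.2]
grip_width: 0.814
grip_force: 0.0
```

>>> play_rows(
  increments=[
    [[0,0,0,0,0,0,0.3],[0,0,0,0,0,0,0.2],[0,0,0,0,0,0,0.1],[0,0,0,0,0,0,0],[0,0,0,0,0,0,-0.1],[0,0,0,0,0,0,-0.3],[0,0,0,0,0,0,-1],[0,0,0,0,0,0,-1]],
  ],
)

```text
time: 33.05
position: [0.5132, 0.0513, 0.0923]
tool_rot: [0.115, 3.139, 0.0]
ft_force: [-0.2, 1.2, 1.2]
grip_width: 0.454
grip_force: 20.0
```

```bash
python3 plan.py "[[0.515,0.0525,0.18,86],[0.5935,-0.2355,0.18,9.9],[0.5935,-0.2355,0.11,9.9],[0.5935,-0.2355,0.087,9.9]]"; python3 - <<'E'
from m import *
# toaster near base edge, read in top picture, and grey inner pocket
print(w("top",[(405,102),(450,112),(505,112)],.0)); print(w("top",C2([(392,80),(528,52),(548,146),(410,172)]),.0085).mean(0))
E
```

```text
t33.0 pos [0.5132 0.0513 0.0923] yaw85.8 F [-0.2  1.2  1.2] w39.5 gf20.0
call [-0.0, 0.0, -0.88, 0.0] -> [0.515, 0.0525, 0.18, 86.0] *
call [-0.349, -1.0, 0.0, 0.3] -> [0.5428, -0.0497, 0.18, 59.0] 
call [-1.0, -0.957, 0.0, 0.392] -> [0.5792, -0.1833, 0.18, 23.72] 
call [-0.536, -0.08, 0.0, 0.154] -> [0.5935, -0.2355, 0.18, 9.86] *
call [0.0, 0.0, 0.7, -0.0] -> [0.5935, -0.2355, 0.11, 9.86] *
call [0.0, 0.0, 0.23, -0.0] -> [0.5935, -0.2355, 0.087, 9.86] *
[[ 0.76302551 -0.24597181  0.        ]
 [ 0.73475686 -0.35642971  0.        ]
 [ 0.73330703 -0.49632932  0.        ]]
[ 0.5915225 -0.2371097  0.0085   ]
```

>>> play_rows(
  increments=[
    [[0,0,-0.05,0,0,0,-1],[0,0,-0.15,0,0,0,-1],[0,0,-0.3,0,0,0,-1],[0,0,-0.48,0,0,0,-1],[0,0,-0.66,0,0,0,-1],[0,0,-0.8,0,0,0,-1],[0,0,-0.88,0,0,0,-1],[0,0,-0.88,0,0,0,-1]],
  ],
)

```text
time: 33.85
position: [0.5138, 0.0513, 0.1816]
tool_rot: [0.115, 3.137, 0.002]
ft_force: [-0.5, 0.5, -0.7]
grip_width: 0.455
grip_force: 20.0
```

>>> play_rows(
  increments=[
    [[-0.035,-0.1,0,0,0,0.03,-1],[-0.087,-0.25,0,0,0,0.075,-1],[-0.14,-0.4,0,0,0,0.12,-1],[-0.19,-0.55,0,0,0,0.165,-1],[-0.244,-0.7,0,0,0,0.21,-1],[-0.297,-0.85,0,0,0,0.255,-1],[-0.349,-1,0,0,0,0.3,-1]],
  ],
)

```text
time: 34.55
position: [0.5401, -0.0527, 0.1791]
tool_rot: [-0.853, -3.022, 0.002]
ft_force: [-0.6, -0.1, -1.7]
grip_width: 0.455
grip_force: 20.0
```

>>> play_rows(
  increments=[
    [[-0.12,-0.115,0,0,0,0.047,-1],[-0.25,-0.24,0,0,0,0.098,-1],[-0.375,-0.36,0,0,0,0.147,-1],[-0.5,-0.48,0,0,0,0.196,-1],[-0.625,-0.6,0,0,0,0.245,-1],[-0.75,-0.72,0,0,0,0.294,-1],[-0.875,-0.84,0,0,0,0.343,-1],[-1,-0.957,0,0,0,0.392,-1]],
  ],
)

```text
time: 35.35
position: [0.5759, -0.1864, 0.179]
tool_rot: [-1.729, -2.621, 0.003]
ft_force: [-0.3, -0.3, -0.9]
grip_width: 0.458
grip_force: 20.0
```

>>> play_rows(
  increments=[
    [[-0.14,-0.02,0,0,0,0.04,-1],[-0.27,-0.04,0,0,0,0.08,-1],[-0.39,-0.06,0,0,0,0.11,-1],[-0.48,-0.07,0,0,0,0.14,-1],[-0.536,-0.08,0,0,0,0.154,-1],[-0.536,-0.08,0,0,0,0.154,-1],[-0.536,-0.08,0,0,0,0.154,-1]],
  ],
)

```text
time: 36.05
position: [0.5906, -0.2367, 0.1801]
tool_rot: [-2.025, -2.401, -0.0]
ft_force: [-0.1, 1.2, -0.9]
grip_width: 0.454
grip_force: 20.0
```

>>> play_rows(
  increments=[
    [[0,0,0.1,0,0,0,-1],[0,0,0.25,0,0,0,-1],[0,0,0.4,0,0,0,-1],[0,0,0.54,0,0,0,-1],[0,0,0.64,0,0,0,-1],[0,0,0.7,0,0,0,-1],[0,0,0.7,0,0,0,-1],[0,0,0.7,0,0,0,-1]],
  ],
)

```text
time: 36.85
position: [0.5909, -0.2373, 0.1105]
tool_rot: [2.026, 2.4, 0.0]
ft_force: [0.5, 0.2, -0.2]
grip_width: 0.463
grip_force: 20.0
```

Measured position (0.591, -0.237) matches the pocket at (0.592, -0.237). I'll lower it.

>>> play_rows(
  increments=[
    [[0,0,0.05,0,0,0,-1],[0,0,0.1,0,0,0,-1],[0,0,0.15,0,0,0,-1],[0,0,0.2,0,0,0,-1],[0,0,0.23,0,0,0,-1],[0,0,0.245,0,0,0,-1],[0,0,0.25,0,0,0,-1],[0,0,0.25,0,0,0,-1]],
  ],
)

```text
time: 37.65
position: [0.5907, -0.2372, 0.0853]
tool_rot: [2.027, 2.4, 0.0]
ft_force: [0.5, -0.5, -1.5]
grip_width: 0.457
grip_force: 20.0
```

>>> play_rows(
  increments=[
    [[0,0,0.005,0,0,0,-1],[0,0,0.01,0,0,0,-1],[0,0,0.01,0,0,0,-1],[0,0,0.01,0,0,0,-1]],
  ],
)

```text
time: 38.05
position: [0.5908, -0.2371, 0.0844]
tool_rot: [2.026, 2.4, 0.0]
ft_force: [0.0, 0.4, -0.0]
grip_width: 0.459
grip_force: 20.0
```

>>> play_rows(
  increments=[
    [[0,0,0.004,0,0,0,-1],[0,0,0.008,0,0,0,-1],[0,0,0.008,0,0,0,-1],[0,0,0.008,0,0,0,-1]],
  ],
)

```text
time: 38.45
position: [0.5908, -0.2372, 0.0844]
tool_rot: [-2.027, -2.401, -0.001]
ft_force: [-2.2, 0.9, 5.5]
grip_width: 0.455
grip_force: 20.0
```

>>> play_rows(
  increments=[
    [[0,0,-0.006,0,0,0,-1],[0,0,-0.006,0,0,0,0],[0,0,-0.006,0,0,0,0.1],[0,0,-0.006,0,0,0,0.25],[0,0,-0.006,0,0,0,0.4],[0,0,-0.006,0,0,0,0.4],[0,0,-0.006,0,0,0,0.4]],
  ],
)

```text
time: 39.15
position: [0.5907, -0.2371, 0.084]
tool_rot: [2.027, 2.401, 0.0]
ft_force: [0.7, -0.2, 0.4]
grip_width: 0.688
grip_force: 0.0
```

>>> play_rows(
  increments=[
    [[0,0,-0.1,0,0,0,0.4],[0,0,-0.3,0,0,0,0.4],[0,0,-0.6,0,0,0,0.4],[0,0,-0.96,0,0,0,0.4],[0,0,-0.96,0,0,0,0.4]],
  ],
)

```text
time: 39.65
position: [0.5932, -0.239, 0.1862]
tool_rot: [2.021, 2.393, 0.006]
ft_force: [-0.2, -0.5, 0.3]
grip_width: 0.7
grip_force: 0.0
```

>>> play_rows(
  increments=[
    [[0.3,-0.3,-0.4,0,0,0,0.4],[0.6,-0.6,-0.8,0,0,0,0.4],[1,-1,-0.8,0,0,0,0.4],[1,-1,-0.8,0,0,0,0.4],[1,-1,-0.8,0,0,0,0.4],[1,-1,-0.8,0,0,0,0.4]],
  ],
)

```text
time: 40.25
position: [0.4757, -0.1553, 0.2605]
tool_rot: [2.025, 2.401, 0.003]
ft_force: [-0.8, -0.4, 0.1]
grip_width: 0.699
grip_force: 0.0
```

```bash
python3 - <<'E'
from h import *
import plan
plan.sh()
cv2.imwrite("pics/f.png",cv2.resize(ctrl.get_image("scene")[120:380,140:520,::-1],None,fx=2.1,fy=2.1,interpolation=cv2.INTER_CUBIC))
E
```

```text
t40.2 pos [ 0.4757 -0.1553  0.2605] yaw9.7 F [-0.8 -0.4  0.1] w60.8 gf0.0
```

View pics/f.png

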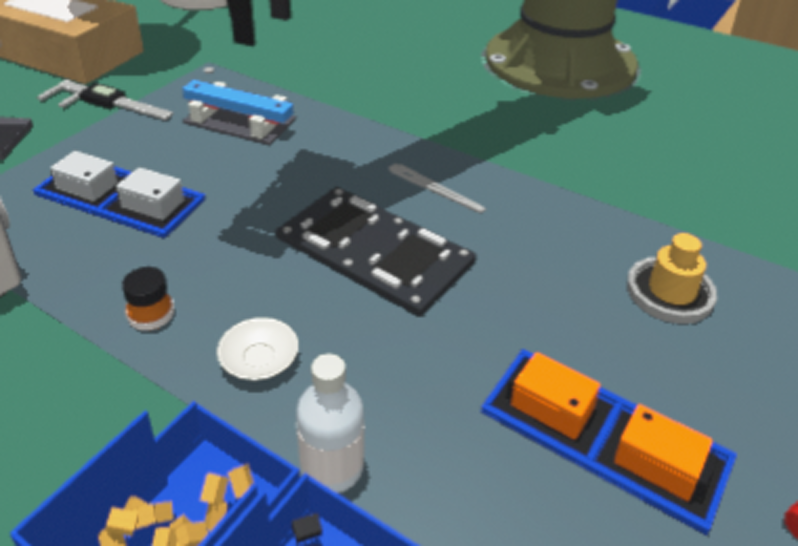

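The final picture shows everything in place: weight in the dish (680,275), bar on the saddles (238,100), orange sensor (555,390) and grey sensor (150,190) flat in their pockets. The gripper is clear of everything, so I'll hand the job in.

```bash
python3 -c "
from bench import ctrl
print(ctrl.close_job())"
```

```text
the job is handed in; nothing more can be done
None
```

The job is handed in: the weight stands upright in its dish, the bar lies across both saddles, and the orange and grey sensors lie flat in the free pockets of their trays, done in that order by about 40 s on the robot clock (the judge's result was not shown).

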